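Load a bone into a benchtop analyser with a pop-up lid

TASK

Load the shorter of the two loose bones beside the benchtop analyser: press the round button on its front deck and let the sprung lid pop up clear of your hand, then steady the lid, guide it gently back until it rests open on its stop, and lay the bone front to back across the middle of the two saddle rests in the chamber. Swing the lid down over it and press it until the latch catches, so that it stays shut when you let go. Do not let the lid slam, do not drop the bone in, and leave the bigger bone, the paper tags and the scale bar where they are.

Things in the scene. Friction and masses are not known exactly. Their poses are not given: they have to be found in the camera images.
- analyser: White box on four feet, fixed to the table. Origin on the table under the centre of its chamber; x points to its back, y to its left, z up. Chamber 130 (x) x 158 (y) mm inside, outside 142 x 170, walls 6 thick with rim at z=60, floor at z=18. Front deck (x=-141 to -69, top z=50) bears the button and the steel latch hook. The closed lid covers the chamber up to z=83.
- button_top (a point): Centre of the top of the round grey release button, 30 mm across, at x=-120, y=0, z=66 in the analyser's frame. The dark ring round it is 39 mm across and 56 high.
- release_button (a joint): Depth the button is pressed, 0 to 0.007 m, straight down against a spring: 1 N at the start, 3.5 N fully down. The latch lets go at about 0.0045.
- lid (a joint): Lid angle in rad: 0.007 shut and latched, 1.75 open on its stop; the hinge (lid_hinge) is along y. Unlatched, spring arms lift it to about 0.79 and hold it there, bobbing; beyond that it swings free, lightly damped, and past 1.57 it stays open. Pressing its front edge down takes 1 to 2 N, up to 8 N over the last 8 mm, where it snaps into the latch and meets a firm stop.
- lid_hinge (a point): Point in the middle of the lid's hinge axis, at x=71, y=0, z=64 in the analyser's frame. The lid is a shell 144 mm long from the axis to its front face and 170 wide, 0.22 kg; its rim lies 2 below the axis and its top 18 (panel 19) above it when shut.
- lid_edge (a point): Middle of the top front edge of the lid, 144 mm in front of the hinge axis and 18 above it when shut; moves with the lid. Below it a steel striker bar, 29 mm long, stands 6 mm out of the lid's front face; the latch hook (22 wide, up to z=82) grips it.
- cradle (a point): Point midway between the two black saddle rests, on the level of their flats: x=0, y=0, z=28 in the analyser's frame, axes as the analyser's. The rests are 10 thick, cross the chamber at x=-29 and x=+29; each has a flat about 30 wide between sloping cheeks 10 high. Between them is a round window in the floor.
- short_bone: The shorter loose bone: tan, 92 mm long, up to 19 wide, 13 thick, 24 g, lying flat. Origin in the middle of its underside; its long axis lies 0.13 rad counter-clockwise of its own x.
- bone_mid (a point): Centre of the shorter bone, 6.5 mm above its underside; its x axis runs along the bone, z up. Grasp it here across its width (about 17 mm).
- big_bone: The bigger loose bone, 128 mm long, up to 26 wide with a knob at one end, 13 thick. Origin in the middle of its underside. Not to be moved.
- tags: Stack of paper find tags, 44 x 63 x 10 mm, a bystander. Origin in the middle of its underside.
- scale: Photo scale bar, 24 x 110 x 9 mm, chequered black and white, a bystander. Origin in the middle of its underside.
Things that resemble listed ones, but are neither listed nor needed, are in the scene too. Leave any orange or yellow look-alike of the short_bone alone.

How it is judged:
By the outcome, as a careful person would: the job done as asked, in the order asked, and still so for the second after the job is handed in, with the robot touching nothing.
It also fails if it takes over 67 s, if anything falls off the work surface, if the arm or the gripper's body presses on something with over 40 N, if the wrist force passes 120 N, or if a joint passes its speed limit or range.

ROBOT

A 6-joint arm with a two-finger parallel gripper is mounted at the origin on a cart in front of the work surface, level with it; the furniture and walls round the work are solid. World frame = base frame: x ahead of the robot, y to its left, z up, the work surface at z = 0. Lengths are in m, angles in rad, forces in N, time in s.
With the tool pointing down it reaches from about 0.35 to 0.85 m from the base axis. Payload 8.1 kg.
Tool frame: the origin (TCP) lies on the centre line of the jaws, within the pads' length; the fingertips stand 17 mm ahead of it and the grasp point (between the pads) lies 2 mm behind it; z points along the fingers, y is the line along which they close (so a half turn about z gives the same grasp; the last joint's range is limited). The gripper opens to 93 mm and grips with 3 to 60 N. Pads are 15 mm wide; open, the fingers measure 128 mm over their backs; the gripper's body (75 mm by 188 mm) begins 65 mm behind the grasp point.
Start: joints at [-1.291, 0.13, 1.488, -0, 1.523, -0.085], TCP at [0.214, -0.561, 0.236] pointing down, gripper open.
Joint ranges: [-2.96, 2.96], [-0.89, 2.26], [0.02, 2.5], [-1.34, 4.48], [0, 2.73], [-2.66, 2.66]. Speed limits (rad/s): [2.39, 2.39, 2.79, 3.14, 3.14, 3.14].

INTERFACE

Orientations are given as a rotation vector (axis times angle).
In Python, from plant import robot, optics, close_job, models gives the robot as it stands.
- The arm moves only by the shell command python3 -m inch 'ROWS' [OPENING] [FORCE]. ROWS is a JSON object of lists of equal length, an entry for each row: "travel": the shift along the tool's x, y, z in m, a list of three; "spin": the turn about the tool's z in rad. In form: {"travel": [[x, y, z], ...], "spin": [spin, ...]}. A call has 1 to 10 rows; each row is the pose to reach, as a shift and turn from the pose commanded when the call began, along the tool's axes at that moment; what a row does not reach only later rows make up. A row lasts 1/12 s, in which the tool goes at most 41.7 mm and 7.16 degrees, less where a joint would pass 70% of its speed; a pose out of reach is approached as far as the arm can. A call with a gripper value outside its range is refused whole. OPENING is the closure, from 0 (fully open) to 1 (shut), set as the call begins (- or left out, the last holds). The fingers move at their own pace and stop on an object; FORCE is the grip in N (left out, the last holds). Time passes only in rows, so rows that repeat a pose let the fingers close. It gives the time, the measured TCP pose, the force, the opening and the grip force at its end, in the units of the state.
- robot.read_state(): the state, without advancing time (a new reading comes with each control period).
- optics.read_camera(name): name is "scene" or "side" or "wrist"; returns (picture, depth): 384x512x3 uint8, red, green, blue; 384x512 float32, m along the optical axis (not along the pixel's ray), 0 where there is no reading.
- optics.camera_info(name): a dict with "camera_matrix" (3x3 intrinsics, pixels), "view" (4x4, takes a point from world to camera coordinates). Camera axes: x right, y down, z forward; pixel columns grow to the right and rows downward; lengths in m; the calibration is good to about 2 mm. A picture is of the moment at which its call begins: read the wrist's pose just before it. camera_info takes no time and is no camera call; for the wrist camera it gives the pose at the moment of the call.
- close_job(): hands the job in; it is judged then, once.
Trained networks look in the newest picture that a camera, given by its name, has taken for a name from the list of things; names that differ only in an ending like _2 or _b are one class to them, and where a whole thing is asked for, a point or a joint stands for the part that bears it (a point fixed in the world has none). Each returns a list of dicts, best first, with "p" (0 to 1); they miss things now and then, are a little off and sometimes report something else, mostly with a low value. They report only what shows in the picture. A call takes as long as a camera call. They do not tell look-alikes from the thing itself.
- models.look_for(camera, name): "centre" ([x, y, z] in m, in world coordinates, good to about 4 mm: the middle of the surface that is visible of it).
- models.masks_of(camera, name): "region" (384x512 bool, what is visible of it).
The state is a dict: "t": time; "q": joint angles; "dq": joint speeds; "joint_torque": joint torques, N m; "tool_pos": TCP position; "orientation": TCP orientation; "force": force on the tool from outside, world axes, zero at the start; "wrist_torque": the same for the moment, N m; "opening": finger opening in m; "gripper_force": force on a finger pad.
Only numpy, scipy, OpenCV 4.12 (cv2) and the standard library are available. Lean on these libraries where they do the work, as an engineer would, in place of code of your own. Each camera call takes 0.05 s, during which the arm holds its last target. There are 200 camera calls.

## Working session

There is one attempt and no reset: what is moved stays moved. The work goes in short steps, Python scripts to look and compute and a shell command to move; the robot and the scene stay as the last step left them, time stands still between calls to the robot, and variables do not carry over. Pictures are saved under pics/ and viewed, at most 13 in all, crops included, and the job is handed in when it is done.

```bash
ls; mkdir -p pics; cat > h.py <<'E'
import numpy as np, cv2
from plant import robot, optics, models
from scipy.spatial.transform import Rotation as R
def pix2w(cam,u,v,d,info=None):
    i=info or optics.camera_info(cam);K=np.array(i["camera_matrix"]);V=np.array(i["view"])
    u,v,d=map(np.asarray,(u,v,d))
    p=np.stack([(u-K[0,2])/K[0,0]*d,(v-K[1,2])/K[1,1]*d,d],-1)
    return (p-V[:3,3])@V[:3,:3]
def w2pix(cam,P,info=None):
    i=info or optics.camera_info(cam);K=np.array(i["camera_matrix"]);V=np.array(i["view"])
    c=np.atleast_2d(P)@V[:3,:3].T+V[:3,3]; q=c@K.T; return q[:,:2]/q[:,2:]
def st():
    s=robot.read_state();return s,np.array(s["tool_pos"]),R.from_rotvec(s["orientation"])
E
python3 - <<'E'
from h import *
s,p,r=st();print(s["t"],p,r.as_matrix().round(3).tolist())
ims=[]
for c in ("scene","side"):
    im,d=optics.read_camera(c);np.savez(f"{c}0.npz",im=im,d=d);ims.append(im)
    for n in ("analyser","button_top","short_bone","big_bone","tags","scale","lid_edge","cradle"):
        l=models.look_for(c,n);print(c,n,[(np.round(x["centre"],3).tolist(),round(x["p"],2),w2pix(c,x["centre"])[0].round().tolist()) for x in l[:4]])
    cv2.imwrite(f"pics/{c}0.png",cv2.resize(im[:,:,::-1],(800,600)))
E
```

```text
pics
0.0 [ 0.21394901 -0.55997707  0.2345752 ] [[0.934, 0.357, -0.0], [0.357, -0.934, 0.002], [0.0, -0.002, -1.0]]
scene analyser [([0.576, -0.139, 0.083], 0.66, [300.0, 181.0])]
scene button_top [([0.604, -0.12, 0.087], 0.32, [304.0, 175.0])]
scene short_bone [([0.503, -0.466, 0.01], 0.79, [361.0, 278.0]), ([0.45, -0.371, 0.008], 0.4, [313.0, 264.0])]
scene big_bone [([0.594, -0.355, 0.009], 0.81, [357.0, 240.0])]
scene tags [([0.318, -0.268, 0.009], 0.63, [238.0, 258.0])]
scene scale []
scene lid_edge [([0.6, -0.122, 0.088], 0.61, [303.0, 175.0])]
scene cradle [([0.574, -0.142, 0.081], 0.92, [300.0, 182.0])]
side analyser []
side button_top []
side short_bone [([0.449, -0.076, 0.068], 0.57, [272.0, 201.0]), ([0.518, 0.104, 0.01], 0.55, [227.0, 259.0]), ([0.568, -0.073, 0.08], 0.52, [227.0, 191.0]), ([0.321, -0.241, 0.007], 0.31, [326.0, 192.0])]
side big_bone [([0.32, -0.243, 0.009], 0.64, [327.0, 191.0]), ([0.598, -0.348, 0.007], 0.39, [243.0, 161.0])]
side tags [([0.32, -0.242, 0.006], 0.57, [326.0, 192.0])]
side scale [([0.425, 0.231, 0.01], 0.59, [252.0, 306.0])]
side lid_edge [([0.571, -0.07, 0.082], 0.75, [226.0, 191.0])]
side cradle [([0.536, -0.043, 0.066], 0.97, [236.0, 203.0]), ([0.426, 0.234, 0.006], 0.2, [251.0, 309.0])]
```

View pics/scene0.png

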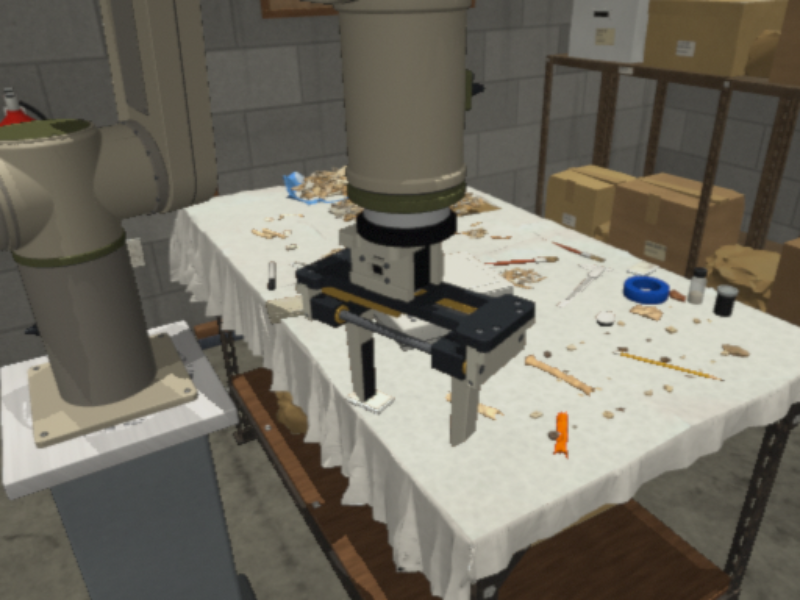

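View pics/side0.png

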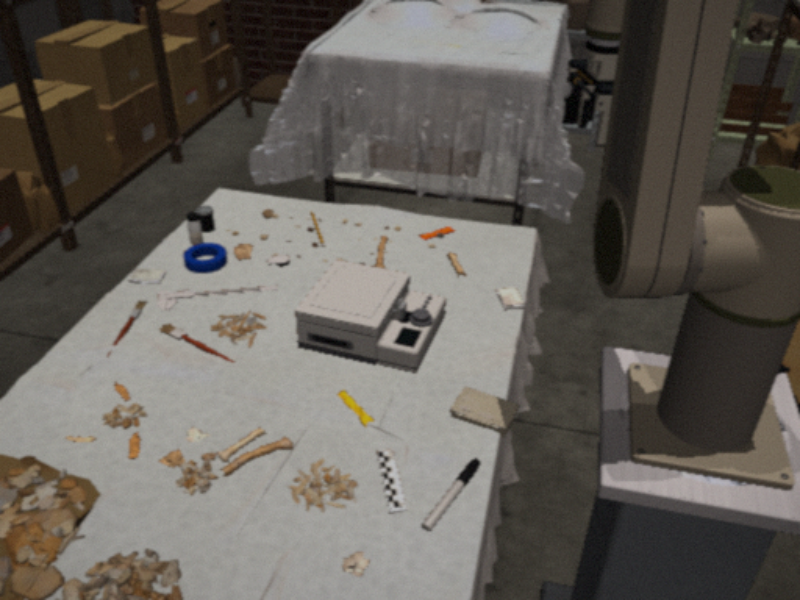

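Side view (800x600 px): the analyser is at (365,310) with its button at (420,318). Short-bone candidates are the tan one at (456,263), the bigger bone (380,250), orange (437,233), yellow (355,407), and more tan bones far left at (240,440) and (258,455). By the description I choose the tan bone at (456,263). Next I measure it and check it in a close crop.

```bash
cat >> h.py <<'E'
def cloud(cam,d,info=None):
    v,u=np.mgrid[:384,:512];P=pix2w(cam,u,v,d,info);P[d==0]=np.nan;return P
def bones(im,P,box,zmax=.03,zmin=.004):
    m=(P[...,0]>box[0])&(P[...,0]<box[1])&(P[...,1]>box[2])&(P[...,1]<box[3])&(P[...,2]<zmax)
    hsv=cv2.cvtColor(im,cv2.COLOR_RGB2HSV); m&=(hsv[...,1]>70)
    n,l,s,c=cv2.connectedComponentsWithStats(m.astype(np.uint8))
    for k in range(1,n):
        if s[k,4]<40: continue
        Q=P[l==k];rc=cv2.minAreaRect((Q[:,:2]*1000).astype(np.float32));e=np.linalg.eigh(np.cov(Q[:,:2].T))[1][:,1]
        print("comp",s[k,4],c[k].round(),"rect",np.round(rc[0],1),np.round(rc[1],1),"ang",round(np.arctan2(e[1],e[0]),3),"z",np.percentile(Q[:,2],[5,50,95]).round(4),"rgb",im[l==k].mean(0).round())
E
python3 - <<'E'
from h import *
f=np.load("side0.npz");im,d=f["im"],f["d"];P=cloud("side",d)
bones(im,P,(.3,.7,-.5,-.25))
m=(P[...,2]>.078)&(P[...,2]<.09)&(P[...,0]>.4)&(P[...,0]<.8)&(abs(P[...,1])<.3)
Q=P[m];print(m.sum(),Q[:,2].mean(),cv2.minAreaRect((Q[:,:2]*1000).astype(np.float32)))
m=(P[...,2]>.045)&(P[...,2]<.075)&(P[...,0]>.3)&(P[...,0]<.8)&(abs(P[...,1])<.3)
Q=P[m];print(m.sum(),np.percentile(Q,[1,99],axis=0))
cv2.imwrite("pics/crop.png",cv2.resize(im[130:240,180:340,::-1],(800,550),interpolation=cv2.INTER_CUBIC))
E
```

```text
comp 90 [279. 149.] rect [ 505.1 -458.4] [84.7 31.6] ang 0.798 z [0.0026 0.0076 0.0137] rgb [166.  92.  50.]
comp 74 [243. 161.] rect [ 597.5 -350.1] [ 15.8 124.3] ang 1.747 z [0.0062 0.01   0.0135] rgb [147. 114.  82.]
comp 57 [291. 168.] rect [ 439.8 -339.9] [12.1 88.3] ang 2.023 z [0.0041 0.01   0.0129] rgb [149. 123.  93.]
2016 0.08286411078325714 ((569.5153198242188, -91.80989074707031), (174.7245635986328, 157.462890625), 84.60296630859375)
1643 [[ 0.43362668 -0.16163447  0.04549143]
 [ 0.64742199  0.00186883  0.07429205]]
```

View pics/crop.png

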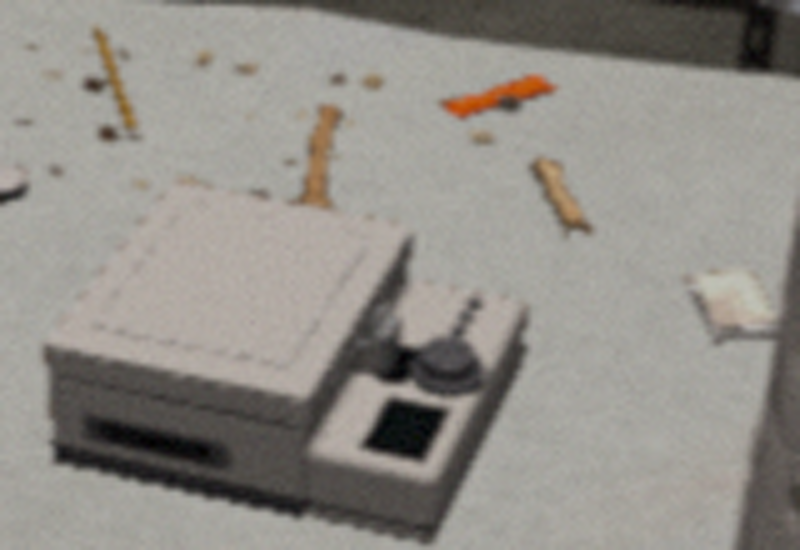

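The crop confirms it: a tan, short bone at (560,195), the bigger tan bone at (320,155), and an orange look-alike at (500,95). The analyser's button is at (447,362).

```bash
cat >> h.py <<'E'
def need(P,yaw):
    """travel & spin for tool-down TCP target P, tool x heading yaw (world)"""
    s,p,r=st();M=r.as_matrix();y0=np.arctan2(M[1,0],M[0,0]);d=M.T@(np.array(P)-p)
    sp=(y0-yaw+np.pi)%(2*np.pi)-np.pi
    print("travel",d.round(4),"spin",round(sp,3),"rows>=",int(np.ceil(max(np.linalg.norm(d)/.0417,abs(sp)/.125))), "q6 now",round(s["q"][5],2),"t",round(s["t"],2))
E
python3 - <<'E'
from h import *
i=optics.camera_info("wrist");V=np.array(i["view"]);c=-V[:3,:3].T@V[:3,3];s,p,r=st()
print(i["camera_matrix"],"cam in tool",r.inv().apply(c-p),"axes in tool",(r.inv().as_matrix()@V[:3,:3].T).round(3).tolist())
need((.42,-.13,.35),-.094);need((.40,-.34,.25),-.094)
E
```

```text
[[322.07604713   0.         259.53533998]
 [  0.         322.07604713 193.83851106]
 [  0.           0.           1.        ]] cam in tool [ 6.99783463e-02  1.45552688e-04 -1.49984248e-01] axes in tool [[-0.0, -0.968, -0.251], [1.0, 0.0, -0.001], [0.001, -0.251, 0.968]]
travel [ 0.346  -0.3287 -0.1143] spin 0.459 rows>= 12 q6 now -0.09 t 0.9
travel [ 0.2523 -0.1397 -0.0143] spin 0.459 rows>= 7 q6 now -0.09 t 0.9
```

```bash
python3 - <<'E'
from h import *
need((.46,-.11,.33),np.pi-.094)
E
```

```text
travel [ 0.3905 -0.3331 -0.0943] spin -2.683 rows>= 22 q6 now -0.09 t 0.9
```

```bash
python3 -m inch '{"travel":[[0.03,-0.025,-0.007],[0.06,-0.05,-0.014],[0.09,-0.075,-0.021],[0.12,-0.1,-0.028],[0.15,-0.125,-0.035],[0.18,-0.15,-0.042],[0.21,-0.175,-0.05],[0.24,-0.2,-0.057],[0.27,-0.225,-0.064],[0.3,-0.25,-0.07]],"spin":[-0.12,-0.24,-0.36,-0.48,-0.6,-0.72,-0.84,-0.96,-1.08,-1.2]}' 1 20
python3 - <<'E'
from h import *
need((.46,-.11,.33),np.pi-.094)
E
```

```text
t: 1.73
tool_pos: [0.4057, -0.2182, 0.3065]
orientation: [2.221, 2.22, 0.0]
force: [0.6, -0.6, -0.2]
opening: 0.0309
gripper_force: 0.0
travel [ 0.1082  0.0543 -0.0235] spin -1.477 rows>= 12 q6 now -0.6 t 1.73
```

```bash
python3 -m inch '{"travel":[[0.011,0.005,-0.002],[0.022,0.011,-0.005],[0.033,0.016,-0.007],[0.044,0.022,-0.009],[0.055,0.027,-0.012],[0.066,0.032,-0.014],[0.077,0.038,-0.016],[0.088,0.043,-0.019],[0.099,0.049,-0.021],[0.108,0.054,-0.023]],"spin":[-0.12,-0.24,-0.36,-0.48,-0.6,-0.72,-0.84,-0.96,-1.08,-1.2]}'
python3 -m inch '{"travel":[[0,0,0],[0,0,0],[0,0,0],[0,0,0]],"spin":[-0.12,-0.24,-0.277,-0.277]}'
python3 - <<'E'
from h import *
i=optics.camera_info("wrist");im,d=optics.read_camera("wrist");np.savez("w1.npz",im=im,d=d,V=i["view"],K=i["camera_matrix"])
for n in ("analyser","button_top","short_bone","big_bone"):
    l=models.look_for("wrist",n);print(n,[(np.round(x["centre"],4).tolist(),round(x["p"],2)) for x in l[:3]])
P=cloud("wrist",d,i)
m=(P[...,2]>.078)&(P[...,2]<.09);Q=P[m];print(m.sum(),Q[:,2].mean(),cv2.minAreaRect((Q[:,:2]*1000).astype(np.float32)))
# button
m=(P[...,2]>.061)&(P[...,2]<.0715)&(P[...,0]<.48);n,l,s,c=cv2.connectedComponentsWithStats(m.astype(np.uint8))
for k in range(1,n):
    if s[k,4]>60: Q=P[l==k];print("btn?",s[k,4],c[k],cv2.minEnclosingCircle((Q[:,:2]*1000).astype(np.float32)),np.median(Q,axis=0))
bones(im,P,(.3,.7,-.5,-.25))
cv2.imwrite("pics/w1.png",cv2.resize(im[:,:,::-1],(800,600)));need((.46,-.11,.33),np.pi-.094)
E
```

```text
t: 2.57
tool_pos: [0.4601, -0.1115, 0.3289]
orientation: [0.579, 3.087, 0.0]
force: [-0.8, -0.1, -0.4]
opening: 0.0004
gripper_force: 0.0
t: 2.9
tool_pos: [0.4598, -0.1122, 0.3287]
orientation: [0.153, 3.138, -0.0]
force: [-0.0, 0.7, 0.1]
opening: 0.0001
gripper_force: 0.0
analyser [([0.497, -0.0807, 0.056], 0.72), ([0.3214, -0.2505, 0.0112], 0.15)]
button_top [([0.4583, -0.0814, 0.0646], 0.88), ([0.5246, -0.0759, 0.0828], 0.67)]
short_bone [([0.5016, -0.4658, 0.011], 0.88), ([0.4382, -0.3412, 0.0123], 0.67), ([0.5119, 0.1033, 0.0136], 0.64)]
big_bone [([0.5986, -0.3618, 0.0097], 0.78), ([0.4314, 0.2092, 0.0126], 0.16)]
4988 0.08386559811391565 ((530.3719482421875, -89.03620910644531), (170.417236328125, 72.72347259521484), 84.36071014404297)
btn? 406 [281.62561576 160.33743842] ((457.077392578125, -82.51549530029297), 14.970450401306152) [ 0.45620674 -0.08271813  0.06655406]
comp 403 [102. 161.] rect [ 441. -345.] [16.1 84.2] ang 2.022 z [0.0069 0.0104 0.0128] rgb [180. 158. 123.]
comp 566 [ 36. 208.] rect [ 503.3 -458.4] [84.5 16.7] ang 0.798 z [0.0054 0.0099 0.0126] rgb [187. 111.  58.]
comp 461 [111. 261.] rect [ 598.6 -356.5] [ 16.5 108.4] ang 1.743 z [0.007  0.0099 0.0123] rgb [180. 149. 112.]
travel [-0.      0.0023 -0.0013] spin -0.007 rows>= 1 q6 now -1.82 t 3.15
```

View pics/w1.png

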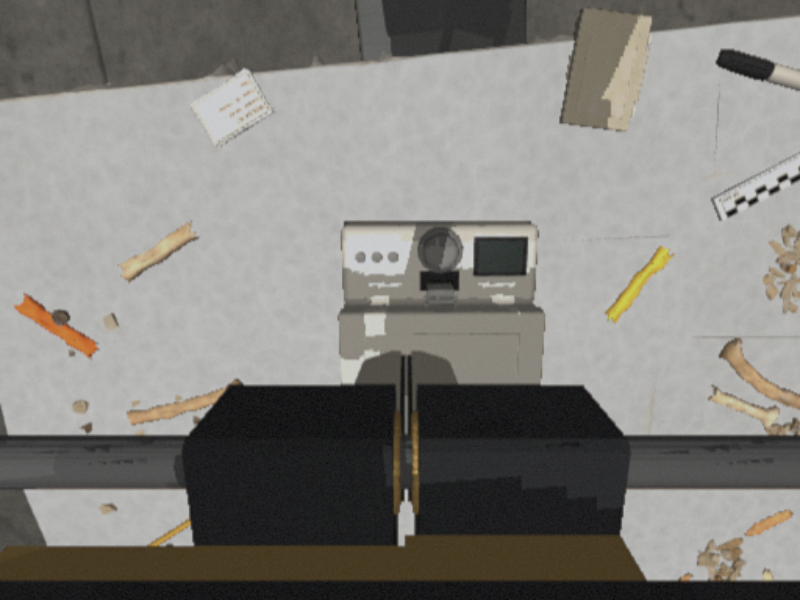

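The wrist view (800x600) shows the button at (440,250), lid front at y≈310, tan short bone (160,250), bigger bone (180,403), tags (232,107), and a second pair of tan bones at right (760,370) and (745,405). Measuring that pair before choosing.

```bash
python3 - <<'E'
from h import *
f=np.load("side0.npz");P=cloud("side",f["d"])
for uv in((154,282),(165,291),(243,161),(291,168)): print(uv,P[uv[1],uv[0]])
print("side all");bones(f["im"],P,(.35,.85,.1,.5))
f=np.load("w1.npz");P=cloud("wrist",f["d"],dict(camera_matrix=f["K"],view=f["V"]))
print("wrist right");bones(f["im"],P,(.3,.8,.1,.5))
m=(P[...,2]>.047)&(P[...,2]<.054);Q=P[m];print(m.sum(),Q[:,2].mean(),cv2.minAreaRect((Q[:,:2]*1000).astype(np.float32)))
E
```

```text
(154, 282) [0.655886   0.21253218 0.00630208]
(165, 291) [0.62076264 0.23303153 0.00772608]
(243, 161) [ 0.59794159 -0.3439333   0.01037406]
(291, 168) [ 0.44195853 -0.339958    0.01126996]
side all
comp 107 [231. 264.] rect [505.7 115.1] [16.1 56.7] ang 2.429 z [0.0048 0.0093 0.0125] rgb [178. 151.  45.]
comp 45 [ 86. 262.] rect [834.6 195.5] [18.9 26.5] ang 2.917 z [0.0038 0.0091 0.0132] rgb [133. 114.  90.]
comp 66 [ 81. 270.] rect [831.9 217.2] [39.  24.5] ang -2.794 z [0.0036 0.0072 0.0101] rgb [115.  90.  66.]
comp 96 [ 86. 285.] rect [799.  256.3] [15.1 52.1] ang 2.055 z [0.0021 0.0049 0.0072] rgb [156. 112.  69.]
comp 255 [164. 290.] rect [624.  234.1] [100.4  24.2] ang 0.829 z [0.006  0.0102 0.0137] rgb [135. 107.  78.]
comp 46 [147. 289.] rect [661.3 237.8] [26.8  9.9] ang 1.283 z [0.0064 0.0097 0.012 ] rgb [153. 131. 104.]
comp 110 [110. 294.] rect [734.  269.4] [28.7 27.8] ang -2.885 z [0.0032 0.0086 0.0124] rgb [146. 115.  83.]
comp 229 [198. 312.] rect [535.5 268.8] [43.4 75.5] ang 1.918 z [0.0037 0.0091 0.0142] rgb [139. 117.  92.]
comp 131 [122. 306.] rect [691.5 296.
[... 159 characters left out ...]
b [133. 110.  85.]
comp 3346 [ 45. 354.] rect [763.6 447.8] [146.8 265.5] ang 2.768 z [0.0057 0.0164 0.0265] rgb [106.  84.  60.]
wrist right
comp 294 [416. 172.] rect [504.9 114.4] [16.2 54.3] ang 2.455 z [0.0073 0.0107 0.0131] rgb [191. 174.  73.]
comp 558 [484. 241.] rect [624.8 230.9] [106.7  23.1] ang 0.813 z [0.0077 0.0116 0.0144] rgb [167. 140. 107.]
comp 41 [488. 265.] rect [664.8 232.4] [18.5 14.1] ang -2.728 z [0.0084 0.0102 0.0122] rgb [176. 156. 125.]
comp 98 [497. 331.] rect [794.1 260.4] [12.  35.5] ang 1.852 z [0.0046 0.0063 0.0082] rgb [189. 148.  99.]
5398 0.05090872441328751 ((471.28387451171875, -83.70983123779297), (168.50177001953125, 70.3397445678711), 84.8211441040039)
```

```bash
python3 - <<'E'
from h import *
def ext(cam,npz,info,uv):
    f=np.load(npz);P=cloud(cam,f["d"],info);m=((P[...,2]>.0045)&(P[...,2]<.03)).astype(np.uint8)
    n,l,s,c=cv2.connectedComponentsWithStats(m,connectivity=4)
    for u,v in uv:
        k=l[v,u];Q=P[l==k]
        print(cam,(u,v),k and s[k,4],np.round(cv2.minAreaRect((Q[:,:2]*1000).astype(np.float32)),1) if 0 else cv2.minAreaRect((Q[:,:2]*1000).astype(np.float32)),"ztop",np.percentile(Q[:,2],95))
f=np.load("w1.npz");ext("wrist","w1.npz",dict(camera_matrix=f["K"],view=f["V"]),[(102,161),(484,241),(475,257),(111,261)])
ext("side","side0.npz",None,[(291,168),(243,161),(165,291),(154,282)])
f=np.load("w1.npz");im=f["im"];a=cv2.resize(im[120:290,50:160,::-1],(388,600),interpolation=cv2.INTER_CUBIC);b=cv2.resize(im[190:290,440:512,::-1],(400,600),interpolation=cv2.INTER_CUBIC)
cv2.imwrite("pics/cmp.png",np.hstack([a,b]))
E
```

```text
wrist (102, 161) 599 ((439.1645202636719, -343.9803771972656), (19.325817108154297, 85.01298522949219), 25.39583396911621) ztop 0.012878158730531353
wrist (484, 241) 677 ((622.0177001953125, 231.1958770751953), (113.58586883544922, 30.404943466186523), 41.34941482543945) ztop 0.014301212107336033
wrist (475, 257) 554 ((661.4757690429688, 228.76235961914062), (109.57151794433594, 28.272850036621094), 55.84621047973633) ztop 0.013273189000697839
wrist (111, 261) 525 ((599.1406860351562, -358.9420471191406), (17.34021759033203, 113.45232391357422), 10.058603286743164) ztop 0.01223145434500697
side (291, 168) 71 ((439.12188720703125, -340.6325378417969), (18.565032958984375, 88.72598266601562), 24.53282928466797) ztop 0.012809318604125352
side (243, 161) 95 ((594.6641845703125, -348.4345397949219), (21.612262725830078, 128.1072998046875), 9.18118667602539) ztop 0.013159430902581478
side (165, 291) 282 ((620.3009643554688, 236.2925567626953), (106.72126007080078, 33.8085823059082), 51.6649284362793) ztop 0.013603593671053816
side (154, 282) 167 ((651.1255493164062, 215.09422302246094), (78.3482666015625, 24.241605758666992), 61.52579879760742) ztop 0.011469925445851252
```

View pics/cmp.png

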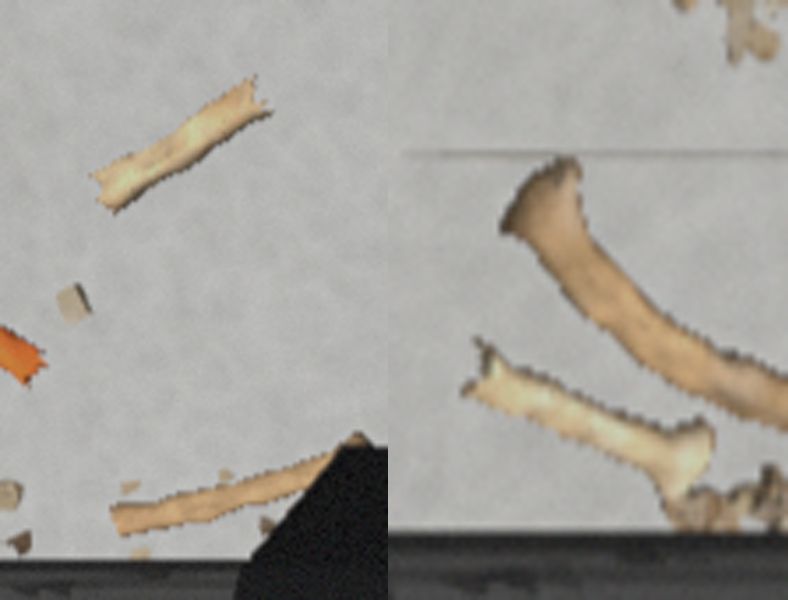

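Right image: a curved knobbed bone with a short one beside it, both in the scatter. Left: the straight tan bone (180,145) measures ~89x19x13, and its neighbour measures 128 long, so both match the description. I keep (0.440,-0.343). Button at (0.457,-0.0825), analyser yaw ≈ -0.094.

```bash
cat >> h.py <<'E'
O=np.array([.5763,-.0938,0]);A=-.094
def a2w(x,y,z):
    c,s=np.cos(A),np.sin(A);return O+np.array([c*x-s*y,s*x+c*y,z])
def where():
    s,p,r=st();c,sn=np.cos(A),np.sin(A);d=p-O
    print("TCP in analyser",(np.array([c*d[0]+sn*d[1],-sn*d[0]+c*d[1],d[2]])*1000).round(1),"F",np.round(s["force"],1),"open",round(s["opening"],4),"t",s["t"])
E
python3 -c "
from h import *
need(a2w(-.122,0,.10),np.pi+A);need(a2w(-.122,0,.077),np.pi+A)"
```

```text
travel [0.0079 0.0293 0.2287] spin -0.007 rows>= 6 q6 now -1.82 t 3.15
travel [0.0079 0.0293 0.2517] spin -0.007 rows>= 7 q6 now -1.82 t 3.15
```

```bash
python3 -m inch '{"travel":[[0.001,0.004,0.03],[0.003,0.009,0.065],[0.004,0.014,0.1],[0.006,0.019,0.135],[0.007,0.024,0.17],[0.008,0.029,0.2],[0.008,0.029,0.22],[0.008,0.029,0.228],[0.008,0.029,0.228]],"spin":[0,0,0,-0.007,-0.007,-0.007,-0.007,-0.007,-0.007]}'
python3 -c "
from h import *
where();need(a2w(-.122,0,.077),np.pi+A)"
```

```text
t: 3.9
tool_pos: [0.4531, -0.0822, 0.0985]
orientation: [-0.146, -3.134, -0.002]
force: [-0.6, 1.0, 1.5]
opening: 0.0001
gripper_force: 0.0
TCP in analyser [-123.8    0.    98.5] F [-0.6  1.   1.5] open 0.0001 t 3.9
travel [-0.0018 -0.      0.0215] spin 0.001 rows>= 1 q6 now -1.77 t 3.9
```

Press 6 mm in, then rise and back away.

```bash
python3 -m inch '{"travel":[[0,0,0.006],[0,0,0.012],[0,0,0.016],[0,0,0.019],[0,0,0.022],[0,0,0.022],[0,0,0.022]],"spin":[0,0,0,0,0,0,0]}'
python3 - <<'E'
from h import *
where()
im,d=optics.read_camera("side");P=cloud("side",d)
print([(np.round(x["centre"],3).tolist(),round(x["p"],2)) for x in models.look_for("side","lid_edge")[:3]])
m=(P[...,2]>.1)&(P[...,0]>.5)&(P[...,0]<.75)&(abs(P[...,1]+.09)<.1);print("pts above .1:",m.sum(),np.percentile(P[m][:,2],99) if m.sum() else 0)
E
```

```text
t: 4.48
tool_pos: [0.4549, -0.0827, 0.0789]
orientation: [0.146, 3.138, -0.0]
force: [1.0, -0.3, 0.7]
opening: 0.0004
gripper_force: 0.1
TCP in analyser [-121.9   -0.3   78.9] F [ 1.  -0.3  0.7] open 0.0004 t 4.4833
[([0.575, -0.063, 0.086], 0.89)]
pts above .1: 205 0.47488013201618556
```

```bash
python3 -m inch '{"travel":[[0,0,0.001],[0,0,0.002],[0,0,0.003],[0,0,0.004],[0,0,0.004]],"spin":[0,0,0,0,0]}'
python3 - <<'E'
from h import *
where()
im,d=optics.read_camera("side");P=cloud("side",d)
print([(np.round(x["centre"],3).tolist(),round(x["p"],2)) for x in models.look_for("side","lid_edge")[:3]])
E
```

```text
t: 5.0
tool_pos: [0.455, -0.0827, 0.076]
orientation: [0.146, 3.138, -0.0]
force: [-6.1, 1.5, 14.1]
opening: 0.0005
gripper_force: 7.7
TCP in analyser [-121.8   -0.3   76. ] F [-6.1  1.5 14.1] open 0.0005 t 5.0
[([0.586, -0.047, 0.142], 0.64)]
```

The lid has popped. Withdrawing up and forward.

```bash
python3 -m inch '{"travel":[[0,0,-0.005],[0.003,0,-0.02],[0.01,0,-0.05],[0.02,0,-0.085],[0.03,0,-0.12],[0.04,0,-0.15],[0.05,0,-0.175],[0.05,0,-0.185]],"spin":[0,0,0,0,0,0,0,0]}' 
python3 - <<'E'
from h import *
where()
for k in range(2):
    i=optics.camera_info("wrist");im,d=optics.read_camera("wrist")
    P=cloud("wrist",d,i);np.savez("w2.npz",im=im,d=d)
    c,s=np.cos(A),np.sin(A);X=(P[...,0]-O[0])*c+(P[...,1]-O[1])*s
    Y=-(P[...,0]-O[0])*s+(P[...,1]-O[1])*c
    m=(X>-.09)&(X<.1)&(abs(Y)<.085)&(P[...,2]>.1)&(P[...,2]<.25)&(np.mgrid[:384,:512][0]<240)
    print(m.sum(),[(round(np.median(X[m&(abs(P[...,2]-z)<.004)])*1000,1),z) for z in (.12,.14,.15,.16,.165,.17,.175,.18,.185,.19,.2) if (m&(abs(P[...,2]-z)<.004)).sum()>20])
cv2.imwrite("pics/w2.png",cv2.resize(im[:,:,::-1],(800,600)))
E
```

```text
t: 5.77
tool_pos: [0.4053, -0.0783, 0.2638]
orientation: [0.146, 3.133, -0.002]
force: [0.3, -1.5, 0.2]
opening: 0.0004
gripper_force: 0.0
TCP in analyser [-171.7   -0.6  263.8] F [ 0.3 -1.5  0.2] open 0.0004 t 5.7667
0 []
0 []
```

View pics/w2.png

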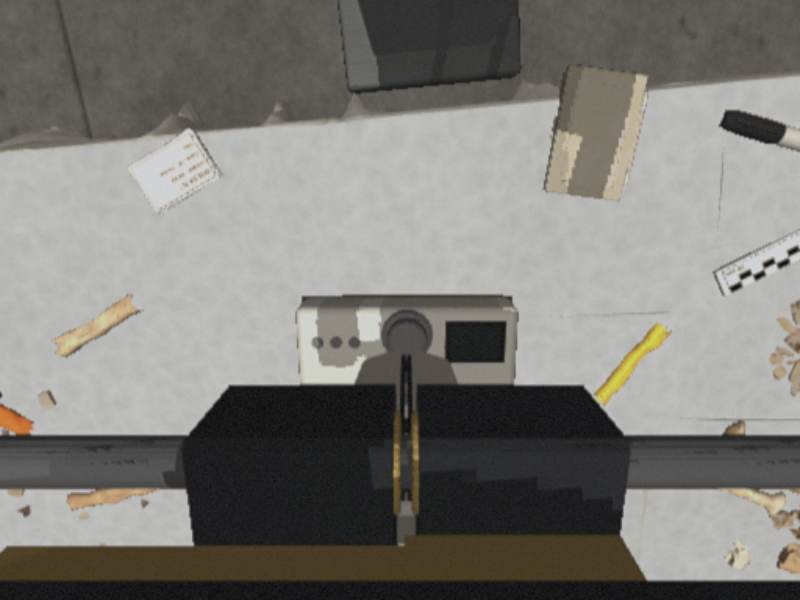

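Wrist view: the deck and button (408,335) are clear, and the bone is untouched at (97,325). Turn a quarter and go above the lid's front edge with the fingers half open.

```bash
python3 -m inch '{"travel":[[-0.016,0,0],[-0.032,0,-0.002],[-0.048,0,-0.004],[-0.064,0,-0.006],[-0.08,0,-0.006],[-0.096,0,-0.006],[-0.112,0,-0.006],[-0.128,0,-0.006],[-0.144,0,-0.006],[-0.158,0,-0.006]],"spin":[0.12,0.24,0.36,0.48,0.6,0.72,0.84,0.96,1.08,1.2]}' 0.33 5
python3 -m inch '{"travel":[[0,0,0],[0,0,0],[0,0,0],[0,0,0],[0,0,0]],"spin":[0.12,0.24,0.36,0.371,0.371]}' 
cat >> h.py <<'E'
def lidang(show=None):
    im,d=optics.read_camera("side");P=cloud("side",d)
    c,s=np.cos(A),np.sin(A);X=(P[...,0]-O[0])*c+(P[...,1]-O[1])*s;Y=-(P[...,0]-O[0])*s+(P[...,1]-O[1])*c
    l=models.masks_of("side","lid");
    if not l: print("no lid");return
    m=l[0]["region"]&(abs(Y)<.08)&(P[...,2]>.06)&(d>0)
    q=np.stack([X[m],P[...,2][m]],-1);vx,vz,x0,z0=cv2.fitLine(q.astype(np.float32),cv2.DIST_HUBER,0,.01,.01).ravel()
    print("lid p",round(l[0]["p"],2),"n",m.sum(),"slope angle",round(float(np.arctan2(vz,-vx))%np.pi,3),"x/z range",np.percentile(q,[2,98],axis=0).round(3).tolist())
    if show: cv2.imwrite(show,cv2.resize(im[100:280,150:390,::-1],(800,600)))
E
python3 - <<'E'
from h import *
where();lidang();lidang("pics/s3.png");need(a2w(-.014,0,.169),A+np.pi/2)
E
```

```text
t: 6.7
tool_pos: [0.5626, -0.0924, 0.2617]
orientation: [-1.897, -2.499, 0.003]
force: [1.1, -0.6, -0.3]
opening: 0.0605
gripper_force: 0.0
t: 7.12
tool_pos: [0.5617, -0.0924, 0.2628]
orientation: [-2.317, -2.117, 0.003]
force: [-0.2, -0.4, -0.8]
opening: 0.0622
gripper_force: 0.0
TCP in analyser [-1.460e+01  1.000e-01  2.628e+02] F [-0.2 -0.4 -0.8] open 0.0622 t 7.1167
lid p 0.79 n 674 slope angle 0.743 x/z range [[-0.033, 0.083], [0.076, 0.177]]
lid p 0.95 n 626 slope angle 0.738 x/z range [[-0.032, 0.092], [0.069, 0.178]]
travel [0.0001 0.0003 0.0959] spin 0.003 rows>= 3 q6 now -0.16 t 7.32
```

View pics/s3.png

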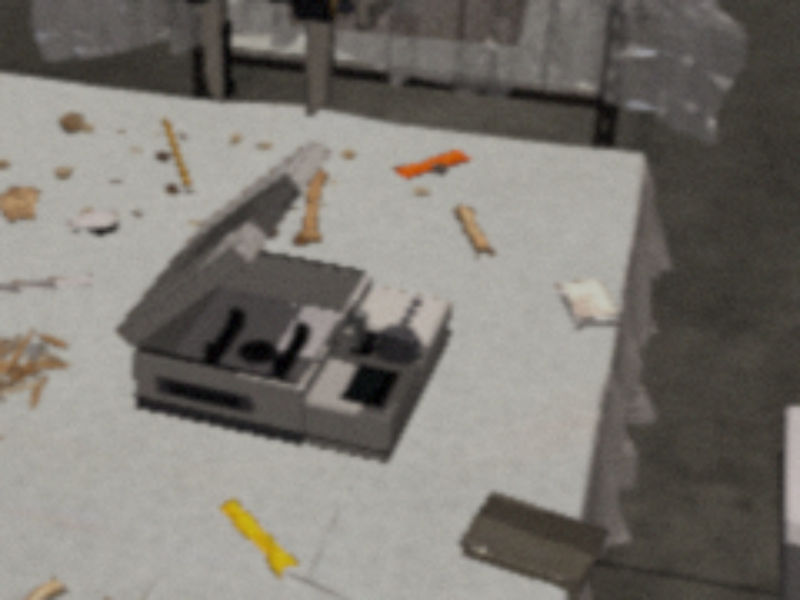

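The side crop shows the lid held half open (front edge at (315,150)), with the fingers straddling above it (210-320,80). The chamber and the two saddles are visible at (225,335) and (290,350). Lower the fingers, then push gently.

```bash
python3 -m inch '{"travel":[[0,0,0.02],[0,0,0.045],[0,0,0.07],[0,0,0.085],[0,0,0.093],[0,0,0.094],[0,0.003,0.094],[0,0.006,0.094],[0,0.009,0.094],[0,0.012,0.094]],"spin":[0,0,0,0,0,0,0,0,0,0]}'
python3 -m inch '{"travel":[[0,0.003,0],[0,0.006,0],[0,0.01,0],[0,0.014,0],[0,0.018,0],[0,0.022,-0.001],[0,0.026,-0.002],[0,0.03,-0.003],[0,0.034,-0.004],[0,0.038,-0.005]],"spin":[0,0,0,0,0,0,0,0,0,0]}'
python3 -c "
from h import *
where();lidang('pics/s4.png')"
```

```text
t: 8.15
tool_pos: [0.575, -0.094, 0.1732]
orientation: [2.321, 2.115, 0.001]
force: [-3.2, 0.3, 3.0]
opening: 0.0625
gripper_force: 2.0
t: 8.98
tool_pos: [0.6126, -0.0973, 0.1768]
orientation: [2.322, 2.116, 0.0]
force: [-1.1, 0.0, -0.0]
opening: 0.0626
gripper_force: 0.3
TCP in analyser [ 3.640e+01 -1.000e-01  1.768e+02] F [-1.1  0.  -0. ] open 0.0626 t 8.9833
lid p 0.63 n 363 slope angle 1.129 x/z range [[0.005, 0.068], [0.077, 0.2]]
```

```bash
python3 -m inch '{"travel":[[0,0.004,-0.002],[0,0.008,-0.004],[0,0.012,-0.006],[0,0.016,-0.008],[0,0.02,-0.01],[0,0.024,-0.012],[0,0.028,-0.014],[0,0.032,-0.016],[0,0.036,-0.018],[0,0.038,-0.019]],"spin":[0,0,0,0,0,0,0,0,0,0]}'
python3 -c "
from h import *
where();lidang()"
```

```text
t: 9.92
tool_pos: [0.6506, -0.1009, 0.196]
orientation: [2.322, 2.115, 0.001]
force: [-0.3, -0.2, -0.1]
opening: 0.0625
gripper_force: 0.0
TCP in analyser [ 7.46e+01 -1.00e-01  1.96e+02] F [-0.3 -0.2 -0.1] open 0.0625 t 9.9167
lid p 0.95 n 879 slope angle 1.366 x/z range [[0.043, 0.069], [0.082, 0.209]]
```

```bash
python3 -m inch '{"travel":[[0,-0.001,0],[0,-0.004,0],[0,-0.007,0],[0,-0.01,0],[0,-0.012,0],[0,-0.012,0],[0,-0.012,0]],"spin":[0,0,0,0,0,0,0]}' 0.655 5
python3 -c "
from h import *
where();lidang()"
```

```text
t: 10.6
tool_pos: [0.6378, -0.0997, 0.1958]
orientation: [2.322, 2.116, 0.0]
force: [-1.0, -0.7, -0.2]
opening: 0.0325
gripper_force: 0.0
TCP in analyser [ 6.180e+01 -1.000e-01  1.958e+02] F [-1.  -0.7 -0.2] open 0.0325 t 10.6
lid p 0.87 n 878 slope angle 1.4 x/z range [[0.045, 0.069], [0.082, 0.209]]
```

```bash
python3 -m inch '{"travel":[[0,0.002,0],[0,0.005,0],[0,0.008,0],[0,0.011,0],[0,0.014,0],[0,0.017,0],[0,0.02,0],[0,0.023,0],[0,0.026,0],[0,0.028,0]],"spin":[0,0,0,0,0,0,0,0,0,0]}'
python3 -m inch '{"travel":[[0,0.002,0],[0,0.004,0],[0,0.006,0],[0,0.008,0],[0,0.01,0],[0,0.012,0],[0,0.014,0],[0,0.016,0],[0,0.018,0],[0,0.019,0]],"spin":[0,0,0,0,0,0,0,0,0,0]}'
python3 -c "
from h import *
where();lidang()"
```

```text
t: 11.53
tool_pos: [0.6662, -0.1023, 0.1956]
orientation: [2.322, 2.116, 0.0]
force: [0.1, 0.6, 0.0]
opening: 0.0322
gripper_force: 0.1
t: 12.37
tool_pos: [0.685, -0.104, 0.1956]
orientation: [2.322, 2.116, 0.0]
force: [0.2, 0.1, 1.1]
opening: 0.032
gripper_force: 0.0
TCP in analyser [109.2   0.  195.6] F [0.2 0.1 1.1] open 0.032 t 12.3667
lid p 0.56 n 1485 slope angle 1.757 x/z range [[0.072, 0.068], [0.106, 0.205]]
```

The lid rests open at 1.757. Lift off straight up, then head for the bone.

```bash
python3 -m inch '{"travel":[[0,-0.001,-0.005],[0,-0.001,-0.02],[0,-0.001,-0.05],[0,-0.001,-0.08],[0,-0.001,-0.105],[0,-0.001,-0.115]],"spin":[0,0,0,0,0,0]}'
python3 -c "
from h import *
where();lidang();need((.457,-.379,.2),2.02)"
```

```text
t: 12.97
tool_pos: [0.6849, -0.1042, 0.3165]
orientation: [2.318, 2.112, 0.006]
force: [0.5, 0.2, 0.7]
opening: 0.0319
gripper_force: 0.0
TCP in analyser [ 1.091e+02 -2.000e-01  3.165e+02] F [0.5 0.2 0.7] open 0.0319 t 12.9667
lid p 0.64 n 1610 slope angle 1.761 x/z range [[0.072, 0.068], [0.107, 0.206]]
travel [-0.2947 -0.202   0.1131] spin -0.542 rows>= 9 q6 now -0.13 t 13.07
```

```bash
python3 -m inch '{"travel":[[-0.03,-0.02,0],[-0.06,-0.041,0.005],[-0.09,-0.062,0.015],[-0.12,-0.082,0.03],[-0.15,-0.103,0.045],[-0.18,-0.123,0.06],[-0.21,-0.144,0.075],[-0.24,-0.165,0.09],[-0.27,-0.185,0.103],[-0.294,-0.202,0.113]],"spin":[-0.06,-0.12,-0.18,-0.24,-0.3,-0.36,-0.42,-0.48,-0.54,-0.542]}' 0.5 5
python3 -m inch '{"travel":[[0,0,0],[0,0,0],[0,0,0]],"spin":[0,0,0]}'
python3 - <<'E'
from h import *
i=optics.camera_info("wrist");im,d=optics.read_camera("wrist");P=cloud("wrist",d,i)
m=((P[...,2]>.0045)&(P[...,2]<.03)&(P[...,0]>.35)&(P[...,0]<.52)&(P[...,1]<-.27)&(P[...,1]>-.43)).astype(np.uint8)
n,l,s,c=cv2.connectedComponentsWithStats(m);k=1+np.argmax(s[1:,4]);Q=P[l==k]
print(s[k],cv2.minAreaRect((Q[:,:2]*1000).astype(np.float32)),"ztop",np.percentile(Q[:,2],[50,97]))
e=np.linalg.eigh(np.cov(Q[:,:2].T))[1][:,1];print("pca",np.arctan2(e[1],e[0])%np.pi,Q.mean(0))
# two-end mid by projection
t=(Q[:,:2]-Q[:,:2].mean(0))@e;print("len",np.ptp(t),"mid",Q[:,:2].mean(0)+e*(t.max()+t.min())/2)
mid=abs(t-(t.max()+t.min())/2)<.008;nrm=np.array([-e[1],e[0]]);w=(Q[mid][:,:2]-Q[:,:2].mean(0))@nrm;print("mid width",np.ptp(w),"mid offset",(w.max()+w.min())/2)
for x in models.look_for("wrist","short_bone")[:2]: print(np.round(x["centre"],4),x["p"])
cv2.imwrite("pics/w5.png",cv2.resize(im[:,:,::-1],(800,600)));where()
E
```

```text
t: 13.9
tool_pos: [0.452, -0.3783, 0.1933]
orientation: [-1.664, -2.659, -0.001]
force: [0.7, 0.3, -0.2]
opening: 0.0463
gripper_force: 0.0
t: 14.15
tool_pos: [0.4549, -0.3771, 0.1961]
orientation: [-1.671, -2.658, -0.002]
force: [0.3, 0.0, 0.4]
opening: 0.0465
gripper_force: 0.0
[ 250   99   19   85 1212] ((439.1085205078125, -343.3216857910156), (18.39736557006836, 87.51117706298828), 26.052881240844727) ztop [0.01043222 0.01327723]
pca 2.0107871257568 [ 0.43951412 -0.34292641  0.01006112]
len 0.0874747434649922 mid [ 0.43956137 -0.34302677]
mid width 0.0158673508023426 mid offset -0.0008228814852635504
[ 0.4398 -0.3393  0.0107] 0.95
[ 0.5026 -0.4641  0.0116] 0.76
TCP in analyser [ -93.1 -293.1  197.4] F [0.8 1.  1. ] open 0.0464 t 14.25
```

View pics/w5.png

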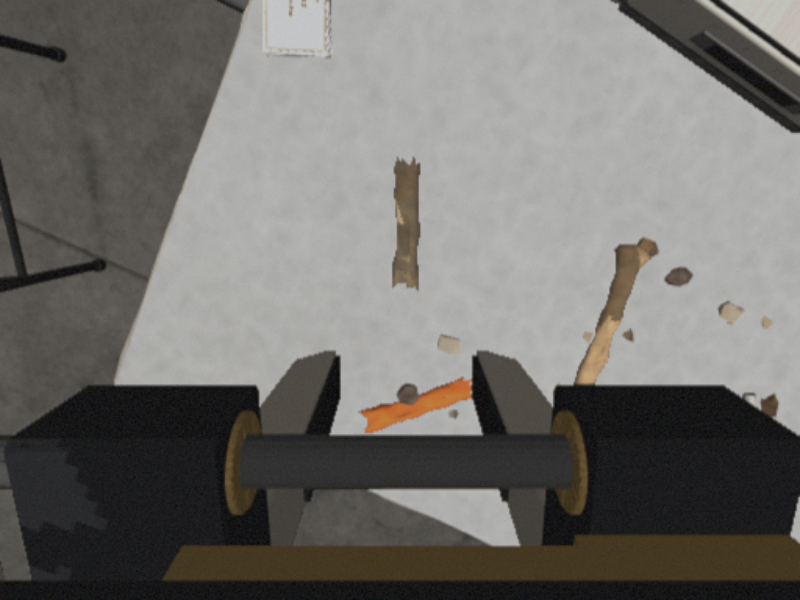

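The wrist view shows the short bone at (405,225), lined up with the jaws. The big bone is at (620,310), orange at (415,405). Moving over it and down.

```bash
python3 -c "
from h import *
need((.4398,-.343,.06),2.015);need((.4398,-.343,.0195),2.015)"
```

```text
travel [3.760e-02 1.000e-04 1.374e-01] spin 0.006 rows>= 4 q6 now -1.23 t 14.25
travel [0.0376 0.     0.1779] spin 0.006 rows>= 5 q6 now -1.23 t 14.25
```

```bash
python3 -m inch '{"travel":[[0.01,0,0.02],[0.02,0,0.045],[0.03,0,0.075],[0.037,0,0.105],[0.038,0,0.125],[0.038,0,0.137],[0.038,0,0.137]],"spin":[0.006,0.006,0.006,0.006,0.006,0.006,0.006]}'
python3 -c "
from h import *
need((.4398,-.343,.0195),2.015)"
```

```text
t: 14.83
tool_pos: [0.4381, -0.3415, 0.0579]
orientation: [-1.675, -2.653, -0.001]
force: [0.3, -0.1, -0.7]
opening: 0.0464
gripper_force: 0.0
travel [-0.0023  0.0009  0.0384] spin 0.0 rows>= 1 q6 now -1.2 t 14.83
```

```bash
python3 -m inch '{"travel":[[-0.001,0,0.008],[-0.002,0,0.018],[-0.002,0,0.027],[-0.002,0,0.034],[-0.002,0,0.037],[-0.002,0,0.038],[-0.002,0,0.038]],"spin":[0,0,0,0,0,0,0]}'
python3 -m inch '{"travel":[[0,0,0],[0,0,0],[0,0,0],[0,0,0],[0,0,0],[0,0,0],[0,0,0],[0,0,0]],"spin":[0,0,0,0,0,0,0,0]}' 1 8
python3 -m inch '{"travel":[[0,0,-0.005],[0,0,-0.015],[0,0,-0.035],[0,0,-0.06],[0,0,-0.09],[0,0,-0.115],[0,0,-0.135],[0,0,-0.14]],"spin":[0,0,0,0,0,0,0,0]}'
python3 -c "
from h import *
where();need(a2w(0,0,.155),np.pi+A)"
```

```text
t: 15.42
tool_pos: [0.4395, -0.3455, 0.0224]
orientation: [-1.679, -2.655, -0.0]
force: [-0.3, 0.2, 0.1]
opening: 0.0466
gripper_force: 0.0
t: 16.08
tool_pos: [0.4398, -0.3456, 0.0228]
orientation: [1.679, 2.655, -0.0]
force: [-0.0, 0.7, 0.5]
opening: 0.0163
gripper_force: 7.8
t: 16.75
tool_pos: [0.4415, -0.3471, 0.1681]
orientation: [1.675, 2.649, -0.002]
force: [0.1, 0.3, 0.4]
opening: 0.0165
gripper_force: 7.5
TCP in analyser [-110.5 -264.9  168.1] F [0.1 0.3 0.4] open 0.0165 t 16.75
travel [0.1711 0.2304 0.0126] spin -1.034 rows>= 9 q6 now -1.2 t 16.75
```

Bone held (16 mm, 7.8 N). Carry it above the cradle, turned front to back.

```bash
python3 -m inch '{"travel":[[0.017,0.023,0.001],[0.034,0.046,0.002],[0.051,0.069,0.004],[0.068,0.092,0.005],[0.085,0.115,0.006],[0.102,0.138,0.007],[0.119,0.161,0.009],[0.136,0.184,0.01],[0.153,0.207,0.012],[0.17,0.23,0.013]],"spin":[-0.11,-0.22,-0.33,-0.44,-0.55,-0.66,-0.77,-0.88,-0.99,-1.034]}'
python3 -m inch '{"travel":[[0,0,0],[0,0,0],[0,0,0]],"spin":[0,0,0]}'
python3 - <<'E'
from h import *
where();need(a2w(.0024,0,.0508),np.pi+A)
i=optics.camera_info("wrist");im,d=optics.read_camera("wrist");P=cloud("wrist",d,i)
c,s=np.cos(A),np.sin(A);X=(P[...,0]-O[0])*c+(P[...,1]-O[1])*s;Y=-(P[...,0]-O[0])*s+(P[...,1]-O[1])*c;Z=P[...,2]
m=(Z>.055)&(Z<.065)&(X>-.075)&(X<-.05);print("front wall y",np.percentile(Y[m],[1,99]),"x",np.percentile(X[m],[2,98]))
m=(Z>.12)&(Z<.18)&(abs(X)<.06)&(abs(Y)<.03)&(cv2.cvtColor(im,cv2.COLOR_RGB2HSV)[...,1]>60);q=P[m];print("held bone n",m.sum(),"x",np.percentile(X[m],[1,99]),"y",np.percentile(Y[m],[5,50,95]),"z",np.percentile(Z[m],[5,95]))
m=(abs(Z-.038)<.004)&(abs(X)<.045)&(abs(Y)<.07)
print("cheek tops n",m.sum(), "x/y",[ (X[m].min().round(4),X[m].max().round(4),Y[m].min().round(4),Y[m].max().round(4)) if m.sum() else 0])
cv2.imwrite("pics/w6.png",cv2.resize(im[:,:,::-1],(800,600)))
E
```

```text
t: 17.58
tool_pos: [0.5745, -0.0918, 0.1487]
orientation: [-0.137, -3.137, -0.0]
force: [-0.4, 0.1, -1.0]
opening: 0.0164
gripper_force: 7.5
t: 17.83
tool_pos: [0.574, -0.0935, 0.149]
orientation: [-0.148, -3.137, 0.0]
force: [-0.8, -0.9, -0.6]
opening: 0.0164
gripper_force: 7.5
TCP in analyser [-2.30e+00  1.00e-01  1.49e+02] F [-0.8 -0.9 -0.6] open 0.0164 t 17.8333
travel [-0.0048 -0.0001  0.0982] spin -0.0 rows>= 3 q6 now -1.73 t 17.83
front wall y [-0.08362782  0.0839624 ] x [-0.07068675 -0.05172641]
held bone n 3188 x [-0.04463312  0.01892034] y [-0.00619675  0.0006633   0.0078105 ] z [0.13235141 0.13929813]
cheek tops n 341 x/y [(np.float64(-0.0337), np.float64(0.0264), np.float64(-0.0307), np.float64(0.0307))]
```

View pics/w6.png

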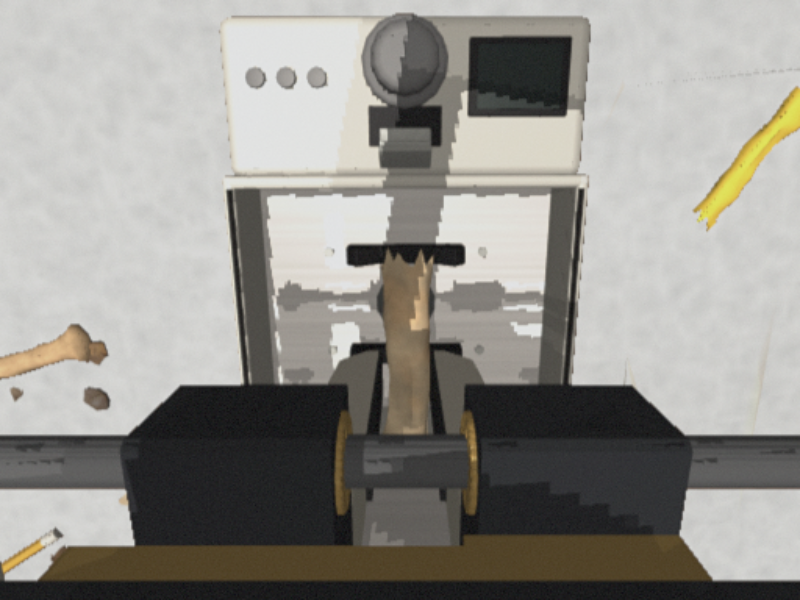

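The view shows the bone (408,340) lying front to back between the fingers, above both saddles (405,253) and (405,350), with the chamber open. Lower it.

```bash
python3 -m inch '{"travel":[[-0.001,0,0.012],[-0.002,0,0.028],[-0.003,0,0.045],[-0.003,0,0.06],[-0.003,0,0.073],[-0.003,0,0.082],[-0.003,0,0.088],[-0.003,0,0.091],[-0.003,0,0.092],[-0.003,0,0.092]],"spin":[0,0,0,0,0,0,0,0,0,0]}'
python3 -c "
from h import *
where();need(a2w(.001,0,.0508),np.pi+A)"
```

```text
t: 18.72
tool_pos: [0.5779, -0.0937, 0.058]
orientation: [0.147, 3.138, -0.0]
force: [0.6, -0.7, -0.5]
opening: 0.0162
gripper_force: 7.5
TCP in analyser [ 1.6  0.2 58. ] F [ 0.6 -0.7 -0.5] open 0.0162 t 18.7167
travel [ 0.0006 -0.0002  0.0072] spin 0.0 rows>= 1 q6 now -1.73 t 18.72
```

```bash
python3 -m inch '{"travel":[[0,0,0.002],[0,0,0.0035],[0,0,0.005],[0,0,0.006],[0,0,0.0065],[0,0,0.0065],[0,0,0.0065]],"spin":[0,0,0,0,0,0,0]}'
python3 -c "
from h import *
where()"
```

```text
t: 19.3
tool_pos: [0.5776, -0.0936, 0.0511]
orientation: [-0.147, -3.138, -0.0]
force: [0.5, 0.1, -0.1]
opening: 0.0166
gripper_force: 7.5
TCP in analyser [ 1.2  0.4 51.1] F [ 0.5  0.1 -0.1] open 0.0166 t 19.3
```

```bash
python3 -m inch '{"travel":[[0,0,0.0005],[0,0,0.001],[0,0,0.001],[0,0,0.001]],"spin":[0,0,0,0]}'
python3 -m inch '{"travel":[[0,0,0.0005],[0,0,0.001],[0,0,0.001],[0,0,0.001]],"spin":[0,0,0,0]}'
python3 -c "
from h import *
where()"
```

```text
t: 19.63
tool_pos: [0.5778, -0.0937, 0.0508]
orientation: [0.147, 3.138, -0.0]
force: [-2.7, 0.1, 5.0]
opening: 0.0166
gripper_force: 8.4
t: 19.97
tool_pos: [0.5779, -0.0936, 0.0505]
orientation: [0.147, 3.138, -0.0]
force: [-6.4, 1.5, 11.2]
opening: 0.0164
gripper_force: 9.4
TCP in analyser [ 1.6  0.3 50.5] F [-6.4  1.5 11.2] open 0.0164 t 19.9667
```

It's on the rests. Ease off, open and rise.

```bash
python3 -m inch '{"travel":[[0,0,-0.0008],[0,0,-0.0015],[0,0,-0.0015]],"spin":[0,0,0]}'
python3 -m inch '{"travel":[[0,0,0],[0,0,0],[0,0,0],[0,0,0],[0,0,0],[0,0,0]],"spin":[0,0,0,0,0,0]}' 0.6 5
python3 -m inch '{"travel":[[0,0,-0.005],[0,0,-0.015],[0,0,-0.035],[0,0,-0.065],[0,0,-0.1],[0.01,0,-0.13],[0.03,0,-0.16],[0.05,0,-0.19],[0.07,0,-0.21],[0.08,0,-0.215]],"spin":[0,0,0,0,0,0,0,0,0,0]}'
python3 - <<'E'
from h import *
where()
i=optics.camera_info("wrist");im,d=optics.read_camera("wrist");P=cloud("wrist",d,i)
c,s=np.cos(A),np.sin(A);X=(P[...,0]-O[0])*c+(P[...,1]-O[1])*s;Y=-(P[...,0]-O[0])*s+(P[...,1]-O[1])*c;Z=P[...,2]
m=(Z>.03)&(Z<.05)&(abs(X)<.06)&(abs(Y)<.03)&(cv2.cvtColor(im,cv2.COLOR_RGB2HSV)[...,1]>60)
print("bone n",m.sum(),"x",np.percentile(X[m],[.5,99.5]),"y",np.percentile(Y[m],[5,50,95]),"z",np.percentile(Z[m],[5,95]))
im,d=optics.read_camera("side");cv2.imwrite("pics/s7.png",cv2.resize(im[130:250,170:330,::-1],(800,600)))
need(a2w(.108,0,.3),A+np.pi/2)
E
```

```text
t: 20.22
tool_pos: [0.5778, -0.0936, 0.0508]
orientation: [0.147, 3.138, -0.0]
force: [-0.0, 0.4, 2.4]
opening: 0.0165
gripper_force: 8.0
t: 20.72
tool_pos: [0.5775, -0.0936, 0.0505]
orientation: [-0.147, -3.138, -0.0]
force: [0.0, 0.4, -1.1]
opening: 0.0369
gripper_force: 0.0
t: 21.55
tool_pos: [0.4982, -0.0864, 0.2719]
orientation: [0.147, 3.131, -0.003]
force: [-0.8, -0.0, -0.0]
opening: 0.0372
gripper_force: 0.0
TCP in analyser [-7.840e+01  1.000e-01  2.719e+02] F [-0.8 -0.  -0. ] open 0.0372 t 21.55
bone n 778 x [-0.04144862  0.03935827] y [-0.00692199  0.00085129  0.00869665] z [0.03293691 0.0409071 ]
travel [-0.1866 -0.0002 -0.0297] spin 1.571 rows>= 13 q6 now -1.75 t 21.65
```

View pics/s7.png

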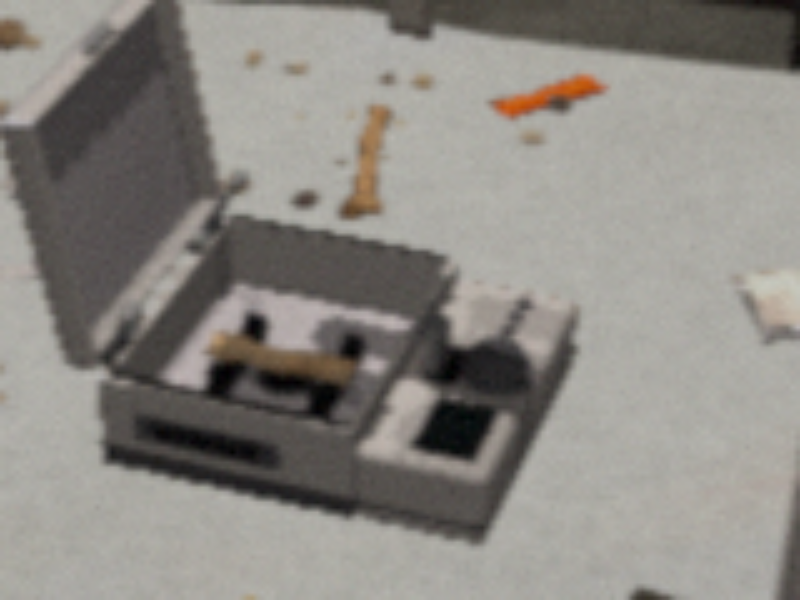

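The bone lies front to back across both saddles (280,360), centred to within 1 mm, with the lid open and the bystanders in place. Now go over the lid's edge to guide it down.

```bash
python3 -m inch '{"travel":[[-0.018,0,-0.005],[-0.037,0,-0.012],[-0.056,0,-0.018],[-0.074,0,-0.024],[-0.093,0,-0.03],[-0.112,0,-0.03],[-0.13,0,-0.03],[-0.15,0,-0.03],[-0.17,0,-0.03],[-0.185,0,-0.03]],"spin":[0.12,0.24,0.36,0.48,0.6,0.72,0.84,0.96,1.08,1.2]}'
python3 -m inch '{"travel":[[0,0,0],[0,0,0],[0,0,0],[0,0,0],[0,0,0]],"spin":[0.12,0.24,0.36,0.371,0.371]}'
python3 -c "
from h import *
where();need(a2w(.1055,0,.199),A+np.pi/2)"
```

```text
t: 22.48
tool_pos: [0.6835, -0.1034, 0.2937]
orientation: [-1.9, -2.5, 0.001]
force: [1.1, 0.2, 0.7]
opening: 0.037
gripper_force: 0.0
t: 22.9
tool_pos: [0.6822, -0.1033, 0.2944]
orientation: [-2.32, -2.117, 0.001]
force: [0.5, -0.4, -0.6]
opening: 0.037
gripper_force: 0.0
TCP in analyser [106.4   0.4 294.4] F [ 0.5 -0.4 -0.6] open 0.037 t 22.9
travel [-0.0005 -0.0007  0.0954] spin 0.003 rows>= 3 q6 now -0.13 t 22.9
```

```bash
python3 -m inch '{"travel":[[0,0,0.02],[0,0,0.045],[0,0,0.07],[0,0,0.085],[0,0,0.093],[0,0,0.095],[0,-0.003,0.095],[0,-0.006,0.095],[0,-0.009,0.095],[0,-0.012,0.095]],"spin":[0,0,0,0,0,0,0,0,0,0]}'
python3 -m inch '{"travel":[[0,-0.003,0],[0,-0.006,0],[0,-0.009,0],[0,-0.012,0],[0,-0.015,0],[0,-0.018,0],[0,-0.021,0],[0,-0.024,0],[0,-0.027,0],[0,-0.03,0]],"spin":[0,0,0,0,0,0,0,0,0,0]}'
python3 -c "
from h import *
where();lidang()"
```

```text
t: 23.73
tool_pos: [0.6706, -0.1025, 0.2024]
orientation: [2.321, 2.114, 0.002]
force: [1.0, 0.1, 0.6]
opening: 0.0371
gripper_force: 0.3
t: 24.57
tool_pos: [0.64, -0.0994, 0.2006]
orientation: [-2.323, -2.115, 0.0]
force: [0.0, 0.6, -0.4]
opening: 0.0375
gripper_force: 0.1
TCP in analyser [ 63.9   0.4 200.6] F [ 0.   0.6 -0.4] open 0.0375 t 24.5667
lid p 0.56 n 1129 slope angle 1.525 x/z range [[0.061, 0.069], [0.083, 0.21]]
```

```bash
python3 -m inch '{"travel":[[0,-0.001,0],[0,-0.003,0],[0,-0.005,0],[0,-0.007,0],[0,-0.009,0],[0,-0.011,0],[0,-0.014,0],[0,-0.017,0],[0,-0.02,0],[0,-0.023,0]],"spin":[0,0,0,0,0,0,0,0,0,0]}' 0.66 5
python3 -c "
from h import *
where();lidang()"
```

```text
t: 25.5
tool_pos: [0.617, -0.0973, 0.2006]
orientation: [-2.323, -2.115, 0.0]
force: [-0.4, 0.3, 0.3]
opening: 0.0313
gripper_force: 0.0
TCP in analyser [ 40.9   0.4 200.6] F [-0.4  0.3  0.3] open 0.0313 t 25.5
lid p 0.96 n 700 slope angle 1.287 x/z range [[0.029, 0.069], [0.08, 0.207]]
```

```bash
python3 -m inch '{"travel":[[0,0.001,0],[0,0.004,0],[0,0.007,0],[0,0.01,0],[0,0.013,0],[0,0.015,0],[0,0.015,0.003],[0,0.012,0.006],[0,0.009,0.009],[0,0.006,0.012]],"spin":[0,0,0,0,0,0,0,0,0,0]}' 0.33 5
python3 -m inch '{"travel":[[0,-0.003,0.003],[0,-0.007,0.006],[0,-0.011,0.009],[0,-0.015,0.012],[0,-0.019,0.015],[0,-0.023,0.017],[0,-0.027,0.018],[0,-0.031,0.018],[0,-0.035,0.018],[0,-0.039,0.018]],"spin":[0,0,0,0,0,0,0,0,0,0]}'
python3 -c "
from h import *
where();lidang()"
```

```text
t: 26.43
tool_pos: [0.6228, -0.0978, 0.1879]
orientation: [-2.323, -2.114, 0.001]
force: [-1.0, -0.3, 0.5]
opening: 0.0621
gripper_force: 0.1
t: 27.27
tool_pos: [0.5843, -0.0942, 0.1708]
orientation: [2.323, 2.114, 0.0]
force: [0.0, -0.4, 0.7]
opening: 0.0624
gripper_force: 0.2
TCP in analyser [  8.    0.3 170.8] F [ 0.  -0.4  0.7] open 0.0624 t 27.2667
lid p 0.72 n 355 slope angle 0.816 x/z range [[-0.021, 0.091], [0.072, 0.187]]
```

```bash
python3 -m inch '{"travel":[[0,-0.003,0],[0,-0.007,0],[0,-0.011,0],[0,-0.015,0],[0,-0.019,0],[0,-0.022,0],[0,-0.022,-0.01],[0,-0.022,-0.035],[0,-0.022,-0.06],[0,-0.022,-0.08]],"spin":[0,0,0,0,0,0,0,0,0,0]}'
python3 -m inch '{"travel":[[0,0,-0.005],[0,0,-0.005],[0,0.005,-0.005],[0,0.01,-0.005],[0,0.015,-0.005],[0,0.02,-0.005],[0,0.02,-0.005],[0,0.02,-0.005],[0,0.02,-0.005],[0,0.02,-0.005]],"spin":[0,0,0,0,0,0,0,0,0,0]}' 1 20
python3 -c "
from h import *
where();lidang();need(a2w(.0063,0,.198),A+np.pi/2)"
```

```text
t: 28.2
tool_pos: [0.563, -0.0922, 0.2534]
orientation: [2.322, 2.114, 0.002]
force: [-0.1, -0.8, 0.7]
opening: 0.0624
gripper_force: 0.0
t: 29.03
tool_pos: [0.5824, -0.094, 0.2555]
orientation: [-2.323, -2.114, 0.0]
force: [-0.3, 1.1, 0.8]
opening: 0.0021
gripper_force: 0.0
TCP in analyser [  6.1   0.3 255.5] F [-0.3  1.1  0.8] open 0.0021 t 29.0333
lid p 0.94 n 697 slope angle 0.722 x/z range [[-0.033, 0.083], [0.076, 0.178]]
travel [-0.0003  0.0001  0.0577] spin 0.0 rows>= 2 q6 now -0.15 t 29.13
```

```bash
python3 -m inch '{"travel":[[0,0,0.02],[0,0,0.045],[0,0,0.056],[0,0,0.061],[0,-0.001,0.065],[0,-0.005,0.069],[0,-0.009,0.073],[0,-0.014,0.078],[0,-0.019,0.082],[0,-0.022,0.086]],"spin":[0,0,0,0,0,0,0,0,0,0]}'
python3 -m inch '{"travel":[[0,-0.003,0.004],[0,-0.006,0.008],[0,-0.009,0.012],[0,-0.0115,0.016],[0,-0.0135,0.02],[0,-0.016,0.024],[0,-0.018,0.028],[0,-0.02,0.032],[0,-0.022,0.036],[0,-0.0235,0.04]],"spin":[0,0,0,0,0,0,0,0,0,0]}'
python3 -c "
from h import *
where();lidang();need(a2w(-.0455,0,.111),A+np.pi/2)"
```

```text
t: 29.97
tool_pos: [0.5602, -0.092, 0.1698]
orientation: [2.323, 2.114, 0.001]
force: [-0.2, 0.4, 0.4]
opening: 0.0004
gripper_force: 0.4
t: 30.8
tool_pos: [0.5371, -0.0897, 0.1292]
orientation: [-2.323, -2.115, 0.0]
force: [-0.5, -0.1, 1.2]
opening: 0.0003
gripper_force: 0.5
TCP in analyser [-39.5   0.4 129.2] F [-0.5 -0.1  1.2] open 0.0003 t 30.8
lid p 0.67 n 1468 slope angle 0.233 x/z range [[-0.069, 0.082], [0.071, 0.117]]
travel [-0.0004 -0.0056  0.0176] spin 0.0 rows>= 1 q6 now -0.17 t 30.9
```

```bash
python3 -m inch '{"travel":[[0,-0.001,0.003],[0,-0.002,0.006],[0,-0.003,0.009],[0,-0.004,0.012],[0,-0.005,0.015],[0,-0.006,0.018],[0,-0.006,0.02],[0,-0.007,0.022],[0,-0.007,0.0235],[0,-0.007,0.025]],"spin":[0,0,0,0,0,0,0,0,0,0]}'
python3 -m inch '{"travel":[[0,0,0.001],[0,0,0.002],[0,0,0.003],[0,0,0.004],[0,0,0.004]],"spin":[0,0,0,0,0]}'
python3 -c "
from h import *
where()"
```

```text
t: 31.73
tool_pos: [0.5301, -0.0891, 0.105]
orientation: [-2.323, -2.114, 0.001]
force: [-4.0, 0.9, 8.6]
opening: 0.0003
gripper_force: 3.8
t: 32.15
tool_pos: [0.5302, -0.0891, 0.1002]
orientation: [-2.323, -2.115, 0.0]
force: [0.7, -0.2, -0.1]
opening: 0.0003
gripper_force: 0.0
TCP in analyser [-46.3   0.4 100.2] F [ 0.7 -0.2 -0.1] open 0.0003 t 32.15
```

```bash
python3 -m inch '{"travel":[[0,0,0.0008],[0,0,0.0016],[0,0,0.002],[0,0,0.002]],"spin":[0,0,0,0]}'
python3 -c "
from h import *
where()"
```

```text
t: 32.48
tool_pos: [0.5302, -0.0891, 0.0985]
orientation: [-2.323, -2.114, 0.0]
force: [-0.6, -0.2, 1.0]
opening: 0.0002
gripper_force: 0.7
TCP in analyser [-46.3   0.4  98.5] F [-0.6 -0.2  1. ] open 0.0002 t 32.4833
```

```bash
python3 -m inch '{"travel":[[0,0,0.0007],[0,0,0.0014],[0,0,0.0014]],"spin":[0,0,0]}'
python3 -c "
from h import *
where()"
```

```text
t: 32.73
tool_pos: [0.5304, -0.0892, 0.0979]
orientation: [2.323, 2.115, 0.0]
force: [-3.2, -0.4, 5.9]
opening: 0.0006
gripper_force: 3.0
TCP in analyser [-46.2   0.3  97.9] F [-3.2 -0.4  5.9] open 0.0006 t 32.7333
```

```bash
python3 -m inch '{"travel":[[0,0,0.0008],[0,0,0.0016],[0,0,0.0016]],"spin":[0,0,0]}'
python3 -m inch '{"travel":[[0,0,-0.004],[0,0,-0.012],[0,0,-0.03],[0,0,-0.06],[0,0,-0.095],[0,0,-0.12],[0,0,-0.13],[0,0,-0.13]],"spin":[0,0,0,0,0,0,0,0]}'
python3 - <<'E'
from h import *
where();lidang()
im,d=optics.read_camera("side");P=cloud("side",d);cv2.imwrite("pics/s9.png",cv2.resize(im[120:330,170:410,::-1],(686,600)))
m=(P[...,2]>.076)&(P[...,2]<.1)&(P[...,0]>.48)&(P[...,0]<.66)&(abs(P[...,1]+.09)<.09);print("lid top z",np.percentile(P[m][:,2],[2,50,98]))
E
```

```text
t: 32.98
tool_pos: [0.5304, -0.0891, 0.0976]
orientation: [2.323, 2.115, 0.0]
force: [-10.4, 1.9, 18.2]
opening: 0.0005
gripper_force: 8.9
t: 33.65
tool_pos: [0.5321, -0.0896, 0.2292]
orientation: [2.32, 2.111, 0.005]
force: [0.7, -0.3, 0.3]
opening: 0.0002
gripper_force: 0.0
TCP in analyser [-44.4   0.  229.2] F [ 0.7 -0.3  0.3] open 0.0002 t 33.65
lid p 0.84 n 1917 slope angle 0.0 x/z range [[-0.074, 0.071], [0.066, 0.086]]
lid top z [0.07753457 0.08278566 0.08575104]
```

View pics/s9.png

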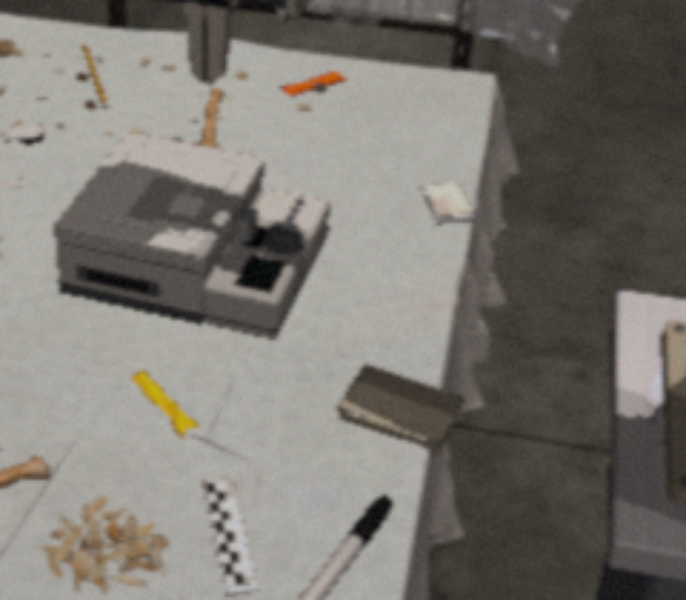

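The lid is shut flat (160,200) and stays shut with the hand clear. The big bone (211,115), tags (447,200) and scale (228,535) are in place, so I'm handing in.

```bash
python3 -c "
from plant import close_job
print(close_job())"
```

```text
the job is handed in; nothing more can be done
None
```

The short bone is lying front to back across the two saddle rests, the lid is latched shut over it, and the job was handed in at about 34 s with the big bone, tags and scale bar left in place.

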